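# Find the fullest tea tin by its weight and hold it up

## Robot

A 6-joint arm with a two-finger parallel gripper is mounted at the origin on the work surface; the furniture and walls round the work are solid. World frame = base frame: x ahead of the robot, y to its left, z up, the work surface at z = 0. Lengths are in m, angles in degrees, forces in N, time in s.
With the tool pointing down it reaches from about 0.375 to 0.925 m from the base axis. Payload 5.7 kg.
Tool frame: the origin (TCP) lies where the fingers leave the gripper's body, on its centre line; the fingertips stand 80 mm ahead of it and the grasp point (between the pads) lies 61 mm ahead of it (grasp_offset is the z of the grasp point in the tool frame, in m); z points along the fingers, y is the line along which they close (so a half turn about z gives the same grasp; the last joint's range is limited). The gripper opens to 88 mm and grips with 3 to 60 N. Pads are 20 mm wide; open, the fingers measure 115 mm over their backs; the gripper's body (75 mm by 178 mm) begins 61 mm behind the grasp point.
Start: joints at [-76.839, 20.558, 86.54, -0, 72.909, -6.595], TCP at [0.203, -0.565, 0.303] pointing down, gripper open.
Joint ranges: [-170.27, 170.27], [-57.76, 135], [12.27, 136.19], [-55.21, 235.2], [11.17, 155.16], [-170.74, 170.74]. Speed limits (degrees/s): [136.94, 136.94, 180, 180, 180, 180].

## Interface

Orientations are given as [roll, pitch, yaw] about the fixed x, y, z axes, in that order (R = Rz(yaw) Ry(pitch) Rx(roll)).
In Python, from station import reach, line_to, movej, command_gripper, hold, solve_ik, camera, get_calibration, PlanningError, hand_in, silhouettes, current_t, current_qpos, current_dq, current_joint_efforts, current_tcp_pos, current_tool_rot, current_wrist_force, current_wrist_torque, current_width, current_grasp_force, grasp_offset gives the robot as it stands. Calls block until the motion is done:
- reach(position, orientation): joint-space move of the TCP to a pose.
- line_to(position, attitude=None, rate=0.15, threshold=None): straight line of the TCP; attitude=None keeps the orientation; rate is the mean speed in m/s. With threshold (N) it stops when the force on the tool has changed by that much, and returns True; else False.
- movej(angles): joint-space move.
- command_gripper(opening, grip_force=None): finger opening in m; grip_force is the grip in N (None keeps the last); returns when the fingers have stopped.
- hold(seconds).
- solve_ik(position, orientation): joint angles nearest the present ones, or None.
- camera(name): name is "scene" or "top" or "wrist"; returns (picture, depth): 480x640x3 uint8, red, green, blue; 480x640 float32, m along the optical axis (not along the pixel's ray), 0 where there is no reading.
- get_calibration(name): a dict with "camera_matrix" (3x3 intrinsics, pixels), "xyz" and "rotation" of the camera in the world. Camera axes: x right, y down, z forward; pixel columns grow to the right and rows downward; lengths in m; the calibration is good to about 2 mm. A picture is of the moment at which its call begins: read the wrist's pose just before it. get_calibration takes no time and is no camera call; for the wrist camera it gives the pose at the moment of the call.
A pose or a line that the arm cannot do raises PlanningError and nothing moves.
- hand_in(): hands the job in; it is judged then, once.
Trained networks look in the newest picture that a camera, given by its name, has taken for a name from the list of things; names that differ only in an ending like _2 or _b are one class to them, and where a whole thing is asked for, a point or a joint stands for the part that bears it (a point fixed in the world has none). Each returns a list of dicts, best first, with "conf" (0 to 1); they miss things now and then, are a little off and sometimes report something else, mostly with a low value. They report only what shows in the picture. A call takes as long as a camera call. They do not tell look-alikes from the thing itself.
- silhouettes(camera, label): "region" (480x640 bool, what is visible of it) and "point" ([column, row] in pixels, amid what is visible of it).
Readings, each from a call of its own:
- current_t(): time.
- current_qpos(): joint angles.
- current_dq(): joint speeds.
- current_joint_efforts(): joint torques, N m.
- current_tcp_pos(): TCP position.
- current_tool_rot(): TCP orientation.
- current_wrist_force(): force on the tool from outside, world axes, zero at the start.
- current_wrist_torque(): the same for the moment, N m.
- current_width(): finger opening in m.
- current_grasp_force(): force on a finger pad.
Only numpy, scipy, OpenCV 4.12 (cv2) and the standard library are available. Lean on these libraries where they do the work, as an engineer would, in place of code of your own. Each camera call takes 0.05 s, during which the arm holds its last target. There are 200 camera calls.

## Task

Only one of these three identical closed tea tins is full: working from your left to your right, lift each tin in turn straight up until its base is clear of its well in the caddy and feel its weight, putting the lighter ones back fully down into the wells. Then hold up the heaviest one, upright and still, with its base at least 10 cm above the top of the caddy, and finish while still holding it there: do not put it down or let go. Keep the tins upright all the time and leave the other things on the worktop alone.

Things in the scene. Friction and masses are not known exactly. Their poses are not given: they have to be found in the camera images.
- caddy: fixed wooden block with three round wells in a row and a steel bar handle at each end, 90 x 270 mm (308 mm over the handles), 55 mm high. Origin at the centre of its underside on the worktop; its y axis runs along the row to the robot's left (turned up to 0.4 rad either way), x across the row away from the robot, z up
- well_left (a point): centre of the mouth of the left well (seen from the robot, +y end of the row), level with the caddy's top, 55 mm above the worktop. The well is 50 mm across and 45 mm deep with a flat floor; neighbouring wells are 90 mm apart
- well_middle (a point): centre of the mouth of the middle well (seen from the robot, middle of the row), level with the caddy's top, 55 mm above the worktop. The well is 50 mm across and 45 mm deep with a flat floor; neighbouring wells are 90 mm apart
- well_right (a point): centre of the mouth of the right well (seen from the robot, -y end of the row), level with the caddy's top, 55 mm above the worktop. The well is 50 mm across and 45 mm deep with a flat floor; neighbouring wells are 90 mm apart
- tin_a_mid (a point): one of three look-alike closed tea tins: plain metal, round, upright, 44 mm across (straight side up to 130 mm), 140 mm tall, fixed domed lid. Point: its centre, 70 mm above its base; z axis up the tin. Starts in any of the three wells, base on the well floor, centre 80 mm above the worktop. The tins weigh 0.12 to 0.56 kg; the heaviest outweighs each other by at least 0.15 kg
- tin_b_mid (a point): one of three look-alike closed tea tins: plain metal, round, upright, 44 mm across (straight side up to 130 mm), 140 mm tall, fixed domed lid. Point: its centre, 70 mm above its base; z axis up the tin. Starts in any of the three wells, base on the well floor, centre 80 mm above the worktop. The tins weigh 0.12 to 0.56 kg; the heaviest outweighs each other by at least 0.15 kg
- tin_c_mid (a point): one of three look-alike closed tea tins: plain metal, round, upright, 44 mm across (straight side up to 130 mm), 140 mm tall, fixed domed lid. Point: its centre, 70 mm above its base; z axis up the tin. Starts in any of the three wells, base on the well floor, centre 80 mm above the worktop. The tins weigh 0.12 to 0.56 kg; the heaviest outweighs each other by at least 0.15 kg
- tamper_mid (a point): bystander, leave alone: coffee tamper, steel disc foot with a brown wooden knob handle, 58 mm across, 97 mm high, loose on the worktop. This point is half-way up, 48.5 mm above its base
- glass_c_mid (a point): bystander, leave alone: clear glass standing upside down on its rim, 64 mm across, 95 mm high, loose on the worktop. This point is half-way up, 47.5 mm above its base
- jar_a_mid (a point): bystander, leave alone: small glass dome on a glass saucer, 70 mm across, 62 mm high, loose on the worktop. This point is half-way up, 31 mm above its base
Things that resemble listed ones, but are neither listed nor needed, are in the scene too. What is shaped like the part that bears tin_b_mid but orange or pink is not meant.

How it is judged (in metres and radians):
On the way, in this order (a step that is already met when the one before it is completed fails the run):
1. the tin of the left well is lifted by the gripper until its base is about level with the caddy's top or higher, still over its well (((height (world z) of tin_a_mid above 0.118 m and horizontal distance between tin_a_mid and well_left below 0.045 m and contact force between tin_a and the fingers above 0.5 N) or (height (world z) of tin_b_mid above 0.118 m and horizontal distance between tin_b_mid and well_left below 0.045 m and contact force between tin_b and the fingers above 0.5 N) or (height (world z) of tin_c_mid above 0.118 m and horizontal distance between tin_c_mid and well_left below 0.045 m and contact force between tin_c and the fingers above 0.5 N))), for 0.2 s.
2. the tin of the middle well is lifted by the gripper until its base is about level with the caddy's top or higher, still over its well (((height (world z) of tin_a_mid above 0.118 m and horizontal distance between tin_a_mid and well_middle below 0.045 m and contact force between tin_a and the fingers above 0.5 N) or (height (world z) of tin_b_mid above 0.118 m and horizontal distance between tin_b_mid and well_middle below 0.045 m and contact force between tin_b and the fingers above 0.5 N) or (height (world z) of tin_c_mid above 0.118 m and horizontal distance between tin_c_mid and well_middle below 0.045 m and contact force between tin_c and the fingers above 0.5 N))), for 0.2 s.
3. the tin of the right well is lifted by the gripper until its base is about level with the caddy's top or higher, still over its well (((height (world z) of tin_a_mid above 0.118 m and horizontal distance between tin_a_mid and well_right below 0.045 m and contact force between tin_a and the fingers above 0.5 N) or (height (world z) of tin_b_mid above 0.118 m and horizontal distance between tin_b_mid and well_right below 0.045 m and contact force between tin_b and the fingers above 0.5 N) or (height (world z) of tin_c_mid above 0.118 m and horizontal distance between tin_c_mid and well_right below 0.045 m and contact force between tin_c and the fingers above 0.5 N))), for 0.2 s.
At the end, for the whole second after the job is handed in: Heaviest tin held, upright (0.3 rad), still, its centre over 0.21 m above the worktop; touching no caddy or tin; the other two let go and fully down in wells (each weighing on the caddy under 3.6 N: not the heaviest; within 6 mm in height, 8 mm off centre, 0.12 rad); bystanders moved under 30 mm (((height (world z) of tin_a_mid above 0.21 m and contact force between tin_a and the fingers above 1 N and angle between tin_a_mid's own z axis and vertical below 0.3 rad and linear speed of tin_a below 0.04 m/s and contact force between tin_a and caddy below 0.1 N and ((height (world z) of tin_b_mid below 0.086 m and horizontal distance between tin_b_mid and well_left below 0.008 m and angle between tin_b_mid's own z axis and vertical below 0.12 rad) or (height (world z) of tin_b_mid below 0.086 m and horizontal distance between tin_b_mid and well_middle below 0.008 m and angle between tin_b_mid's own z axis and vertical below 0.12 rad) or (height (world z) of tin_b_mid below 0.086 m and horizontal distance between tin_b_mid and well_right below 0.008 m and angle between tin_b_mid's own z axis and vertical below 0.12 rad)) and contact force between each of tin_b, tin_c and caddy below 3.6 N and contact force between tin_a and tin_b below 0.1 N and contact force between each of tin_b, tin_c and the fingers below 0.1 N and ((height (world z) of tin_c_mid below 0.086 m and horizontal distance between tin_c_mid and well_left below 0.008 m and angle between tin_c_mid's own z axis and vertical below 0.12 rad) or (height (world z) of tin_c_mid below 0.086 m and horizontal distance between tin_c_mid and well_middle below 0.008 m and angle between tin_c_mid's own z axis and vertical below 0.12 rad) or (height (world z) of tin_c_mid below 0.086 m and horizontal distance between tin_c_mid and well_right below 0.008 m and angle between tin_c_mid's own z axis and vertical below 0.12 rad)) and contact force between tin_a and tin_c below 0.1 N) or (height (world z) of tin_b_mid above 0.21 m and contact force between tin_b and the fingers above 1 N and angle between tin_b_mid's own z axis and vertical below 0.3 rad and linear speed of tin_b below 0.04 m/s and contact force between tin_b and caddy below 0.1 N and ((height (world z) of tin_a_mid below 0.086 m and horizontal distance between tin_a_mid and well_left below 0.008 m and angle between tin_a_mid's own z axis and vertical below 0.12 rad) or (height (world z) of tin_a_mid below 0.086 m and horizontal distance between tin_a_mid and well_middle below 0.008 m and angle between tin_a_mid's own z axis and vertical below 0.12 rad) or (height (world z) of tin_a_mid below 0.086 m and horizontal distance between tin_a_mid and well_right below 0.008 m and angle between tin_a_mid's own z axis and vertical below 0.12 rad)) and contact force between each of tin_a, tin_c and caddy below 3.6 N and contact force between tin_b and tin_a below 0.1 N and contact force between each of tin_a, tin_c and the fingers below 0.1 N and ((height (world z) of tin_c_mid below 0.086 m and horizontal distance between tin_c_mid and well_left below 0.008 m and angle between tin_c_mid's own z axis and vertical below 0.12 rad) or (height (world z) of tin_c_mid below 0.086 m and horizontal distance between tin_c_mid and well_middle below 0.008 m and angle between tin_c_mid's own z axis and vertical below 0.12 rad) or (height (world z) of tin_c_mid below 0.086 m and horizontal distance between tin_c_mid and well_right below 0.008 m and angle between tin_c_mid's own z axis and vertical below 0.12 rad)) and contact force between tin_b and tin_c below 0.1 N) or (height (world z) of tin_c_mid above 0.21 m and contact force between tin_c and the fingers above 1 N and angle between tin_c_mid's own z axis and vertical below 0.3 rad and linear speed of tin_c below 0.04 m/s and contact force between tin_c and caddy below 0.1 N and ((height (world z) of tin_a_mid below 0.086 m and horizontal distance between tin_a_mid and well_left below 0.008 m and angle between tin_a_mid's own z axis and vertical below 0.12 rad) or (height (world z) of tin_a_mid below 0.086 m and horizontal distance between tin_a_mid and well_middle below 0.008 m and angle between tin_a_mid's own z axis and vertical below 0.12 rad) or (height (world z) of tin_a_mid below 0.086 m and horizontal distance between tin_a_mid and well_right below 0.008 m and angle between tin_a_mid's own z axis and vertical below 0.12 rad)) and contact force between each of tin_a, tin_b and caddy below 3.6 N and contact force between tin_c and tin_a below 0.1 N and contact force between each of tin_a, tin_b and the fingers below 0.1 N and ((height (world z) of tin_b_mid below 0.086 m and horizontal distance between tin_b_mid and well_left below 0.008 m and angle between tin_b_mid's own z axis and vertical below 0.12 rad) or (height (world z) of tin_b_mid below 0.086 m and horizontal distance between tin_b_mid and well_middle below 0.008 m and angle between tin_b_mid's own z axis and vertical below 0.12 rad) or (height (world z) of tin_b_mid below 0.086 m and horizontal distance between tin_b_mid and well_right below 0.008 m and angle between tin_b_mid's own z axis and vertical below 0.12 rad)) and contact force between tin_c and tin_b below 0.1 N)) and distance of each of tamper_mid, glass_c_mid, jar_a_mid from where it was at the start of the episode below 0.03 m); the arm keeps its last pose, push and grip.
It fails at once if a tin is tipped over (more than 0.6 rad) (angle between any of tin_a_mid, tin_b_mid, tin_c_mid's own z axis and vertical above 0.6 rad).
It fails at once if a bystander is knocked away (more than 50 mm) (distance of any of tamper_mid, glass_c_mid, jar_a_mid from where it was at the start of the episode above 0.05 m).
It also fails if it takes over 64 s, if anything falls off the work surface, if the arm or the gripper's body presses on something with over 40 N, if the wrist force passes 120 N, or if a joint passes its speed limit or range.

## Working session

There is one attempt and no reset: what is moved stays moved. The work goes in short steps, each a Python script; the robot and the scene stay as the last script left them, time stands still between calls to the robot, and variables do not carry over. Pictures are saved under pics/ and viewed, at most 10 in all, crops included, and the job is handed in when it is done.

```bash
mkdir -p pics; cat > h.py <<'E'
import numpy as np, cv2
from station import *
def pts(cam,mask,depth,cal=None):
    c=cal or get_calibration(cam); K=np.array(c["camera_matrix"]); v,u=np.nonzero(mask&(depth>0)); z=depth[v,u]
    P=np.stack([(u-K[0,2])/K[0,0]*z,(v-K[1,2])/K[1,1]*z,z],1)
    return P@np.array(c["rotation"]).T+np.array(c["xyz"])
E
python3 - <<'E'
from h import *
print(get_calibration("top"),get_calibration("scene"),current_tool_rot(),grasp_offset)
ims=[]
for n in ("scene","top"):
    im,d=camera(n); ims.append(im); cv2.imwrite(f"pics/{n}0.png",im[...,::-1])
    for l in ("tin_a_mid","caddy","tamper_mid","glass_c_mid","jar_a_mid"):
        for r in silhouettes(n,l):
            p=pts(n,r["region"],d)
            if len(p): print(n,l,round(r["conf"],2),np.round(r["point"]),np.round(np.median(p,0),3),np.round(p.min(0),3),np.round(p.max(0),3),len(p))
            else: print(n,l,r["conf"],r["point"],"nodepth")
E
```

```text
{'camera_matrix': array([[530.72372025,   0.        , 321.2510482 ],
       [  0.        , 530.72372025, 241.03279604],
       [  0.        ,   0.        ,   1.        ]]), 'xyz': array([0.37965022, 0.00229383, 1.09207335]), 'rotation': array([-169.63654613,   -1.15305911,  -89.09327165])} {'camera_matrix': array([[438.92122837,   0.        , 319.19808918],
       [  0.        , 438.92122837, 230.32149702],
       [  0.        ,   0.        ,   1.        ]]), 'xyz': array([0.09765787, 0.50235768, 0.52754571]), 'rotation': array([-123.26714924,   -1.34643956, -136.24010038])} [-1.79894535e+02 -1.13645769e-02  1.97533544e+01] 0.0613Traceback (most recent call last):
  File "<stdin>", line 8, in <module>
  File "h.py", line 6, in pts
    return P@np.array(c["rotation"]).T+np.array(c["xyz"])
           ~~~~~~~~~~~~~~~~~~~~~~~~~~~^~~~~~~~~~~~~~~~~~~
ValueError: operands could not be broadcast together with shapes (1708,) (3,)
```

Rotation is in rpy degrees; convert.

```bash
sed -i 's/np.array(c\["rotation"\]).T/Rot.from_euler("xyz",c["rotation"],degrees=True).as_matrix().T/; 1a from scipy.spatial.transform import Rotation as Rot' h.py
sed -i 's/return P@/return P@/' h.py
python3 - <<'E'
from h import *
for n in ("scene","top"):
    im,d=camera(n); cv2.imwrite(f"pics/{n}0.png",im[...,::-1]); np.save(f"{n}d.npy",d)
    for l in ("tin_a_mid","caddy","tamper_mid","glass_c_mid","jar_a_mid"):
        for r in silhouettes(n,l):
            p=pts(n,r["region"],d)
            if len(p): print(n,l,round(r["conf"],2),np.round(r["point"]),np.round(np.median(p,0),3),np.round(p.min(0),3),np.round(p.max(0),3),len(p))
            else: print(n,l,r["conf"],r["point"],"nodepth")
a=cv2.imread("pics/scene0.png");b=cv2.imread("pics/top0.png")
E
```

```text
scene tin_a_mid 0.57 [281. 260.] [0.508 0.141 0.112] [ 0.499 -0.041 -0.003] [0.699 0.152 0.151] 1637
scene caddy 0.83 [302. 287.] [0.512 0.116 0.05 ] [ 0.464 -0.162 -0.002] [0.635 0.198 0.102] 4840
scene tamper_mid 0.72 [340. 180.] [ 0.695 -0.209  0.069] [ 0.561 -0.262  0.   ] [ 0.728 -0.054  0.146] 428
scene glass_c_mid 0.8 [280. 210.] [ 0.692 -0.015  0.062] [ 0.523 -0.055  0.   ] [0.764 0.133 0.147] 1175
scene jar_a_mid 0.63 [239. 242.] [0.691 0.091 0.042] [ 0.672  0.05  -0.002] [0.747 0.115 0.064] 1192
scene jar_a_mid 0.17 [283. 260.] [0.508 0.141 0.112] [ 0.499 -0.041 -0.002] [0.709 0.152 0.151] 1645
top tin_a_mid 0.96 [248. 262.] [0.516 0.125 0.147] [0.5   0.109 0.043] [0.541 0.15  0.154] 567
top tin_a_mid 0.44 [283. 263.] [0.543 0.045 0.055] [ 0.465 -0.11  -0.005] [0.643 0.204 0.148] 5012
top caddy 0.7 [289. 260.] [0.543 0.045 0.055] [ 0.465 -0.11  -0.005] [0.647 0.2   0.15 ] 5100
top tamper_mid 0.69 [417. 178.] [ 0.699 -0.209  0.017] [ 0.678 -0.247 -0.002] [ 0.75  -0.186  0.101] 739
top glass_c_mid 0.78 [327. 179.] [ 0.693 -0.028  0.088] [ 0.677 -0.058  0.004] [0.72  0.001 0.1  ] 819
top jar_a_mid 0.74 [276. 177.] [0.699 0.078 0.058] [0.674 0.044 0.001] [0.74  0.116 0.067] 965
top jar_a_mid 0.67 [286. 263.] [0.543 0.049 0.055] [ 0.465 -0.11  -0.005] [0.647 0.199 0.148] 5018
```

View pics/scene0.png

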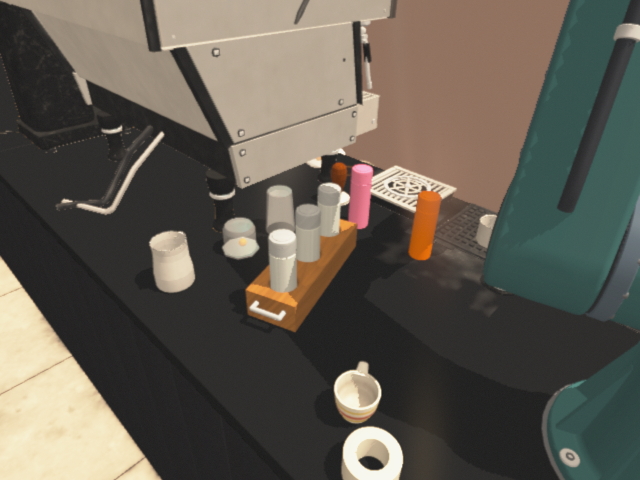

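View pics/top0.png

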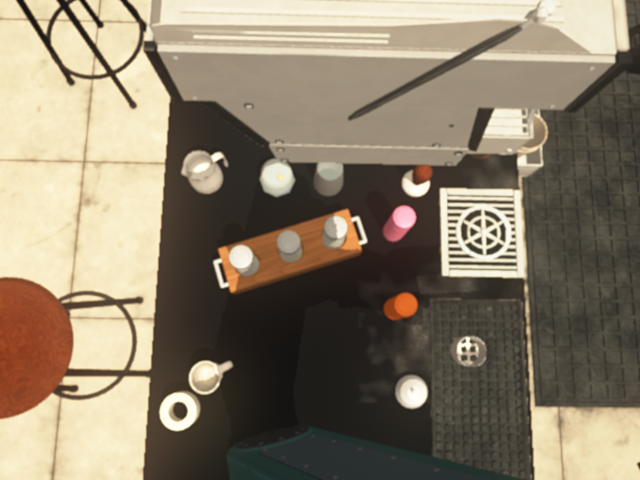

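The tins meant are the three plain metal ones in the caddy: scene (283,262), (307,233), (329,210); top view (242,262), (290,245), (335,230). The pink (361,195) and orange (425,225) look-alikes are not meant. I'll fit the caddy pose, measure the machine's clearance and make one enlarged crop.

```bash
python3 - <<'E'
from h import *
for n in ("top","scene"):
    d=np.load(f"{n}d.npy"); P=pts(n,d>0,d)
    box=(P[:,0]>.44)&(P[:,0]<.66)&(P[:,1]>-.14)&(P[:,1]<.23)
    Q=P[box&(abs(P[:,2]-.055)<.006)]; 
    if n=="top":
        H,ex,ey=np.histogram2d(Q[:,0],Q[:,1],[44,74],[[.44,.66],[-.14,.23]]); m=(H>0).astype(np.uint8)
        m=cv2.morphologyEx(m,cv2.MORPH_CLOSE,np.ones((5,5))); _,lab,st,_=cv2.connectedComponentsWithStats(m)
        k=1+st[1:,4].argmax(); ij=np.stack([np.digitize(Q[:,0],ex)-1,np.digitize(Q[:,1],ey)-1],1)
        Q=Q[lab[ij[:,0].clip(0,43),ij[:,1].clip(0,73)]==k]
        print("rect",cv2.minAreaRect((Q[:,:2]*1000).astype(np.float32)))
    T=P[box&(P[:,2]>.10)&(P[:,2]<.165)]
    for lo,hi in ((.07,.2),(-.01,.07),(-.1,-.01)):
        t=T[(T[:,1]>lo)&(T[:,1]<hi)]
        if len(t): print(n,len(t),"med",t[:,:].mean(0).round(4),t.min(0).round(4),t.max(0).round(4), "top",t[t[:,2]>.14].mean(0).round(4))
    M=P[(P[:,2]>.18)&(P[:,0]>.3)&(P[:,1]>-.3)&(P[:,1]<.3)]
    for z in np.arange(.18,.7,.04):
        s=M[(M[:,2]>=z)&(M[:,2]<z+.04)]
        if len(s): print(n,"mach z",round(z,2),"xmin",s[:,0].min().round(3),"x1%",np.percentile(s[:,0],1).round(3),len(s))
im=cv2.imread("pics/scene0.png")[160:340,220:460]; cv2.imwrite("pics/crop.png",cv2.resize(im,None,fx=3,fy=3,interpolation=2))
E
```

```text
rect ((550.5020141601562, 45.69883728027344), (90.95063781738281, 270.43133544921875), 18.750150680541992)
top 538 med [0.5191 0.1284 0.1437] [0.4997 0.1087 0.1019] [0.5433 0.1517 0.1536] top [0.521  0.1301 0.1478]
top 521 med [0.5473 0.0448 0.1439] [0.5286 0.0244 0.1011] [0.5712 0.0665 0.1533] top [0.5496 0.0454 0.1477]
top 523 med [ 0.5755 -0.0391  0.1431] [ 0.5574 -0.0608  0.1014] [ 0.6006 -0.0186  0.1539] top [ 0.5784 -0.0395  0.1475]
top mach z 0.18 xmin 0.7 x1% 0.701 1572
top mach z 0.22 xmin 0.699 x1% 0.701 1918
top mach z 0.26 xmin 0.699 x1% 0.701 2253
top mach z 0.3 xmin 0.7 x1% 0.701 2661
top mach z 0.34 xmin 0.7 x1% 0.701 3002
top mach z 0.38 xmin 0.67 x1% 0.698 3263
top mach z 0.42 xmin 0.67 x1% 0.673 5270
top mach z 0.46 xmin 0.676 x1% 0.679 6305
top mach z 0.5 xmin 0.682 x1% 0.689 19937
top mach z 0.54 xmin 0.689 x1% 0.692 8448
top mach z 0.58 xmin 0.696 x1% 0.698 1372
scene 990 med [0.5126 0.1376 0.1315] [0.4989 0.1098 0.1   ] [0.5416 0.1524 0.151 ] top [0.517  0.1338 0.1469]
scene 803 med [0.5414 0.0532 0.1306] [0.5279 0.0242 0.1001] [0.571  0.0674 0.1518] top [0.5459 0.0492 0.1467]
scene 668 med [ 0.5702 -0.0314  0.1307] [ 0.5559 -0.0616  0.1001] [ 0.599  -0.0178  0.1508] top [ 0.5746 -0.0357  0.1467]
scene mach z 0.18 xmin 0.699 x1% 0.702 5111
scene mach z 0.22 xmin 0.698 x1% 0.701 5617
scene mach z 0.26 xmin 0.698 x1% 0.701 6183
scene mach z 0.3 xmin 0.698 x1% 0.701 6730
scene mach z 0.34 xmin 0.699 x1% 0.701 7145
scene mach z 0.38 xmin 0.67 x1% 0.698 6969
scene mach z 0.42 xmin 0.67 x1% 0.674 6805
scene mach z 0.46 xmin 0.697 x1% 0.697 5
```

View pics/crop.png

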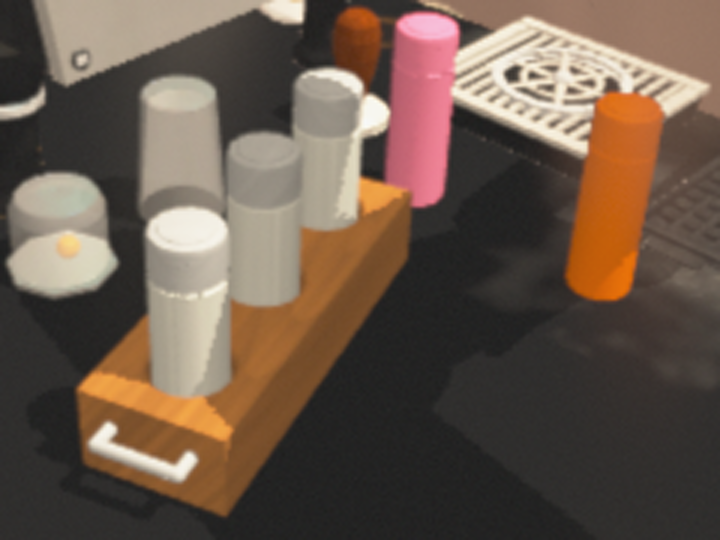

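The crop confirms it: three plain metal tins in the wooden caddy, while the pink and orange tins stand free. I'll close along the row, because across it the gripper body would come close to the machine. Starting with the left tin.

```bash
cat >> h.py <<'E'
YAW=18.7; A=np.array([180,0,YAW]); C=np.array([.5500,.0455])
row=np.array([-np.sin(np.radians(YAW)),np.cos(np.radians(YAW))])
XY={"left":C+.09*row,"middle":C,"right":C-.09*row}
def fz(n=10):
    hold(.4); return np.mean([(hold(.02),current_wrist_force())[1] for _ in range(n)],0).round(2)
def lift(w,first=False):
    x,y=XY[w]
    if first: command_gripper(.066,30)
    reach([x,y,.27],A)
    line_to([x,y,.181],rate=.12); f0=fz()
    command_gripper(.03,30); print(w,"width",current_width(),"grip",current_grasp_force(),"t",current_t())
    line_to([x,y,.245],rate=.06); f1=fz()
    print("f0",f0,"f1",f1,"tcp",np.round(current_tcp_pos(),4),"rot",current_tool_rot(),"torque",np.round(current_wrist_torque(),2),"width",current_width(),"t",current_t())
def put(w):
    x,y=XY[w]
    s=line_to([x,y,.1815],rate=.05,threshold=15); print("stopped",s,current_tcp_pos(),fz(3))
    command_gripper(.066); line_to([x,y,.27],rate=.15); print("t",current_t())
E
python3 - <<'E'
from h import *
lift("left",True)
im,_=camera("scene"); cv2.imwrite("pics/l1.png",cv2.resize(im[120:340,180:440,::-1],None,fx=2.5,fy=2.5))
E
```

```text
left width 0.0434372097491524 grip 29.92127627134323 t 5.8833
f0 [ 0.06  0.05 -0.03] f1 [-0.2  -0.07 -2.23] tcp [0.5211 0.1308 0.245 ] rot [-1.79999344e+02  1.81596941e-03  1.86993360e+01] torque [ 0.07 -0.01  0.05] width 0.04386911258322981 t 7.6667
```

View pics/l1.png

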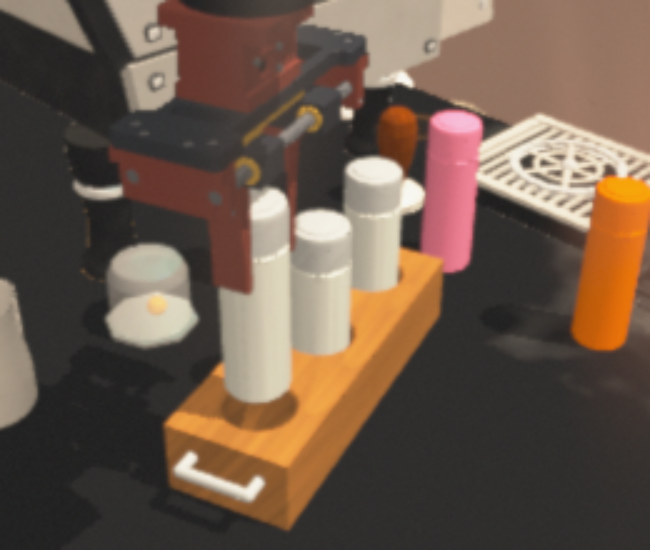

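The left tin is lifted upright with its base clear of the well (crop pixel 258,390), and it weighs about 2.2 N. I'll put it back and lift the middle one.

```bash
python3 - <<'E'
from h import *
put("left")
_,d=camera("top"); P=pts("top",d>0,d); t=P[(P[:,2]>.10)&(P[:,2]<.25)&(np.hypot(P[:,0]-.521,P[:,1]-.131)<.035)]; print("left now",t.mean(0).round(4),t.max(0).round(4),len(t))
lift("middle")
E
```

```text
stopped False [0.52137177 0.13080022 0.18181997] [-0.04 -0.45 -2.  ]
t 10.8833
left now [0.5175 0.1109 0.1223] [0.5268 0.114  0.1442] 28
middle width 0.043722328107571116 grip 29.93529886007309 t 13.3167
f0 [-0.25 -0.27  0.24] f1 [ 0.04 -0.07 -1.85] tcp [0.55   0.0455 0.245 ] rot [-1.79997676e+02 -6.14137577e-04  1.86988183e+01] torque [ 0.02 -0.04 -0.03] width 0.04367396275726651 t 15.1
```

```bash
python3 - <<'E'
from h import *
put("middle")
lift("right")
im,d=camera("scene"); cv2.imwrite("pics/r1.png",cv2.resize(im[120:340,180:440,::-1],None,fx=2.5,fy=2.5))
E
```

```text
stopped False [0.55023445 0.04549305 0.18183553] [ 0.54  0.04 -1.87]
t 18.2667
right width 0.043858350511142605 grip 29.958207607269287 t 20.6583
f0 [-0.24 -0.07  0.24] f1 [-0.03 -0.44 -5.01] tcp [ 0.5789 -0.0398  0.245 ] rot [ 1.79998481e+02 -3.07608202e-04  1.86987815e+01] torque [-0.03  0.01 -0.01] width 0.04372799542015999 t 22.4417
```

View pics/r1.png

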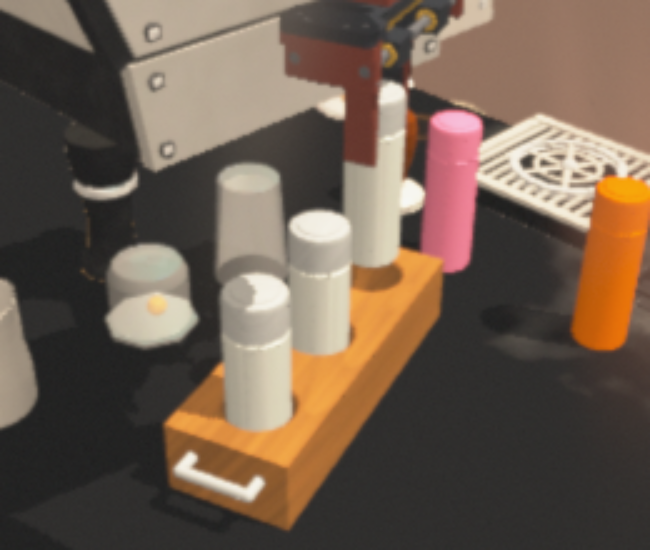

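The right tin is the heaviest (5.2 N against 2.2 and 2.1 N), and the other two look fully down (crop pixels 258,350 and 320,285). I'll raise it while drawing back from the machine, then check the others.

```bash
python3 - <<'E'
from h import *
x,y=XY["right"]
line_to([x,y,.275],rate=.06); line_to([x-.04,y-.01,.345],rate=.08); hold(.5)
print(current_width(),current_grasp_force(),np.round(current_tcp_pos(),4),fz(),current_t())
for n in ("scene","top"):
    im,d=camera(n); P=pts(n,d>0,d)
    d0=np.load(f"{n}d.npy"); P0=pts(n,d0>0,d0)
    for w in ("left","middle"):
        for p,k in ((P0,"before"),(P,"now")):
            t=p[(p[:,2]>.10)&(p[:,2]<.17)&(np.hypot(*(p[:,:2]-XY[w]).T)<.03)]
            if len(t): print(n,w,k,t.mean(0).round(4),t.max(0).round(4),len(t))
    if n=="scene": cv2.imwrite("pics/end.png",im[...,::-1])
    for l in ("tamper_mid","glass_c_mid","jar_a_mid"):
        for r in silhouettes(n,l)[:1]: print(n,l,round(r["conf"],2),np.round(r["point"]))
E
```

```text
0.0443063637590783 29.951163232326508 [ 0.5389 -0.0497  0.3449] [ 0.01  0.03 -4.72] 25.375
scene left before [0.5126 0.1376 0.1315] [0.5416 0.1524 0.151 ] 990
scene left now [0.5123 0.1382 0.1313] [0.5413 0.1539 0.1514] 994
scene middle before [0.5414 0.0532 0.1306] [0.571  0.0674 0.1518] 803
scene middle now [0.5415 0.054  0.1304] [0.5713 0.0687 0.1513] 828
scene tamper_mid 0.97 [336. 194.]
scene jar_a_mid 0.74 [240. 241.]
top left before [0.5191 0.1284 0.1437] [0.5433 0.1517 0.1536] 538
top left now [0.5188 0.129  0.1434] [0.5435 0.1522 0.153 ] 542
top middle before [0.5473 0.0448 0.1439] [0.5712 0.0665 0.1533] 521
top tamper_mid 0.64 [274. 175.]
top jar_a_mid 0.71 [275. 177.]
```

View pics/end.png

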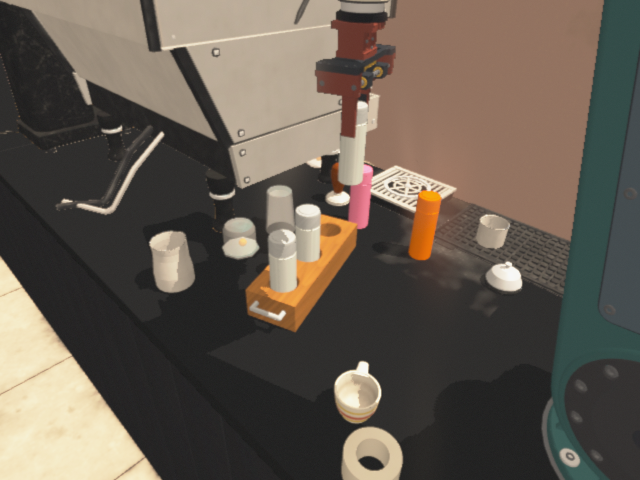

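The heaviest tin hangs upright at (352,155). The two light tins sit in their wells at (283,262) and (307,233) within 1 mm of where they started, and the tamper, glass and dome are undisturbed.

```bash
python3 -c "
from station import *
print(hand_in())"
```

```text
the job is handed in; nothing more can be done
None
```

I handed the job in with the right well's tin held still and upright, its base about 12 cm above the caddy: it was clearly the heaviest (about 5.2 N against 2.2 and 2.1 N), and the other two tins are back down in their wells.

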